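# Re-index the length stop of a rail cutter with its push-pull plunger

### The job

The length stop on the rail cutter is pinned in the first index bore of its guide. Pull its plunger knob straight out until it clicks into the parked detent, slide the stop along the guide away from the cutter head, push the knob back in and work the stop along until the pin drops into the second bore, so that the knob is fully home again and the stop is locked there. Leave the other things on the bench where they are.

Things in the scene. Friction and masses are not known exactly. Their poses are not given: they have to be found in the camera images.
- cutter_guide: Fixed rail cutter with length guide: grey base plate 130x446x8 mm carrying an aluminium slotted bar 40 mm deep (x -20 to 20), 350 mm long, top at z 88 mm. Origin on the bench under the bar's depth middle; x from front (robot side) to back, y along the guide away from the cutter head, z up. Yaw varies. Cutter head, 120 mm tall, at y -232 to -166, x above -3 mm; its lever leans back to +x.
- first_bore (a point): First index bore, at (0, -40, 68) mm in the guide's frame, axes as the guide's. The second bore lies 62 to 88 mm farther along +y at the same height, clamped where the last job needed it: it sits deep in the bar's front slot, out of sight, and only the pin can find it.
- length_stop (a joint): Travel along +y of the length stop, a steel saddle 64 mm wide on the bar, top at z 97 mm, with a flag behind up to z 113 mm. In m: 0 pinned in the first bore, its middle at y -40 mm; range -0.015 to 0.120 with the plunger out. Friction 2.5 N, up to 5 N with the pin riding on the strip. A pinned stop has about 2 mm play each way.
- pull_knob (a joint): How far the knob is out toward the guide's -x, in m: 0 home, 0.018 parked detent and end stop, where it stays. Pulling takes up to 16 N, pushing in about 6 N; its detent crest is at 13.5 mm, well past it either way it snaps on by itself. With no bore behind the pin it stops 7 mm out, pin sprung on the strip with about 6 N, and snaps home by itself when the stop slides slowly (20 mm/s) over a bore.
- knob_face (a point): Middle of the front face of the knob, moves with it; axes as the guide's. Black mushroom head, 40 mm diameter, 18 mm thick along x, axis level along x, z 68 mm. Behind it a 10 mm steel shank, free for 32 mm (50 when parked) up to the 29 mm barrel on the stop: fingers can come down beside the shank and hook the head from behind.
- stop_side (a point): Middle of the side face of the stop's front apron that looks to the cutter head (-y): 19 mm deep along x (x -40 to -21 mm of the guide), 54 mm tall (z 42 to 96 mm). Push here to slide the stop to +y; the opposite face is 64 mm farther along +y. Axes as the guide's.
- marker_black: Bystander: loose marker pen, 132 mm long, 14 mm thick. Origin under its middle.
- tape_measure: Bystander: loose tape measure, 62x71x33 mm. Origin under its middle.
- terminal_a: Bystander: loose grey rail terminal, 36x44x9 mm, flat. Origin under its middle.
- side_cutters: Bystander: loose side cutters, red handles, 58x127x15 mm, flat. Origin under its middle.

How it is judged:
By the outcome, as a careful person would: the job done as asked, in the order asked, and still so for the second after the job is handed in, with the robot touching nothing.
It also fails if it takes over 58 s, if anything falls off the work surface, if the arm or the gripper's body presses on something with over 40 N, if the wrist force passes 120 N, or if a joint passes its speed limit or range.

### The arm

A 6-joint arm with a two-finger parallel gripper is mounted at the origin on a cart in front of the work surface, level with it; the furniture and walls round the work are solid. World frame = base frame: x ahead of the robot, y to its left, z up, the work surface at z = 0. Lengths are in m, angles in rad, forces in N, time in s.
With the tool pointing down it reaches from about 0.35 to 0.775 m from the base axis. Payload 7.3 kg.
Tool frame: the origin (TCP) lies on the centre line of the jaws, within the pads' length; the fingertips stand ahead of it and the grasp point (between the pads) lies 11 mm behind it (robot.nose_length is the z of the fingertips in the tool frame, in m); z points along the fingers, y is the line along which they close (so a half turn about z gives the same grasp; the last joint's range is limited). The gripper opens to 92 mm and grips with 3 to 60 N. Pads are 19 mm wide; open, the fingers measure 130 mm over their backs; the gripper's body (75 mm by 190 mm) begins 47 mm behind the grasp point.
Start: joints at [-1.46, 0.342, 1.524, -0, 1.275, -0.146], TCP at [0.133, -0.508, 0.235] pointing down, gripper open.
Joint ranges: [-2.53, 2.53], [-0.77, 2.02], [0.04, 2.7], [-1, 4.14], [0.28, 2.66], [-3.11, 3.11]. Speed limits (rad/s): [2.57, 2.57, 3.14, 3.14, 3.14, 3.14].

### API

Orientations are given as [roll, pitch, yaw] about the fixed x, y, z axes, in that order (R = Rz(yaw) Ry(pitch) Rx(roll)).
In Python, from cell import robot, cams gives the robot as it stands. The module is installed in compiled form; this text tells all that it offers.
- The arm moves only by the tool carry_out, never from a script. Its argument "deltas" is a list of rows, each a list of 7 numbers: the shift along the tool's x, y, z in cm, then the turn, a rotation vector about the tool's x, y, z in rad, then the opening, from 0 (shut) to 1 (fully open). A call has exactly 8 rows; each row shifts and turns the commanded pose from where the row before left it, along the tool's axes as they then stand; what a row does not reach is not made up. A row lasts 1/12 s, in which the tool goes at most 41.7 mm and 7.16 degrees, less where a joint would pass 70% of its speed; a pose out of reach is approached as far as the arm can. A call is refused whole if a number of a shift passes 4.17 or a number of a turn 0.125, either way. A call with a gripper value outside its range is refused whole. The fingers move at their own pace and stop on an object; "force" is the grip in N (left out, the last holds). Time passes only in rows, so rows that do not move let the fingers close, or fill a call up. It gives the time, the measured TCP pose, the force, the opening and the grip force at its end, in the units of the state.
- robot.observe(): the state, without advancing time (a new reading comes with each control period).
- cams.read_camera(name): name is "side" or "top" or "wrist"; returns a dict with "image" (400x640x3 uint8, blue, green, red), "depth" (400x640 float32, m along the optical axis (not along the pixel's ray), 0 where there is no reading), "fx", "fy", "cx", "cy" (pixels), "D" ([k1, k2, p1, p2, k3] as OpenCV has them; the pictures are not rectified), "world_to_cam" (4x4, takes a point from world to camera coordinates). Camera axes: x right, y up, looking along -z (the intrinsics and any distortion apply to the point x, -y, -z); pixel columns grow to the right and rows downward; lengths in m; the calibration is good to about 2 mm. A picture is of the moment at which its call begins.
- robot.hand_in(): hands the job in; it is judged then, once.
The state is a dict: "time": time; "qpos": joint angles; "qvel": joint speeds; "joint_efforts": joint torques, N m; "tool_pos": TCP position; "tool_rot": TCP orientation; "contact_force": force on the tool from outside, world axes, zero at the start; "torque": the same for the moment, N m; "opening": finger opening in m; "grip_force": force on a finger pad.
Only numpy, scipy, OpenCV 4.12 (cv2) and the standard library are available. Lean on these libraries where they do the work, as an engineer would, in place of code of your own. Each camera call takes 0.05 s, during which the arm holds its last target. There are 200 camera calls.

## Working session

There is one attempt and no reset: what is moved stays moved. The work goes in short steps, Python scripts to look and compute and a tool call to move; the robot and the scene stay as the last step left them, time stands still between calls to the robot, and variables do not carry over. Pictures are saved under pics/ and viewed, at most 10 in all, crops included, and the job is handed in when it is done.

Besides the shell and the picture viewer there is one more tool, called after "Call:" by a JSON object that holds its "name" and its "arguments". carry_out: Moves the arm, as the interface text tells. Its arguments: {"type":"object","properties":{"deltas":{"type":"array","items":{"type":"array","items":{"type":"number"}}},"force":{"type":"number"}},"required":["deltas"]}

```bash
mkdir -p pics
cat > h.py <<'E'
import numpy as np, cv2
from cell import robot, cams
def cloud(n):
    c=cams.read_camera(n); d=c["depth"]; h,w=d.shape
    u,v=np.meshgrid(np.arange(w),np.arange(h))
    K=np.array([[c["fx"],0,c["cx"]],[0,c["fy"],c["cy"]],[0,0,1]])
    p=cv2.undistortPoints(np.stack([u,v],-1).reshape(-1,1,2).astype(np.float64),K,np.array(c["D"],float)).reshape(h,w,2)
    P=np.stack([p[...,0]*d,-p[...,1]*d,-d],-1)
    T=np.linalg.inv(c["world_to_cam"])
    return c["image"],P@T[:3,:3].T+T[:3,3],d>0
E
python3 - <<'E'
from h import *
for n in ("top","side"):
    im,P,ok=cloud(n); cv2.imwrite(f"pics/{n}0.png",im); np.savez(f"{n}0.npz",im=im,P=P,ok=ok)
print(robot.observe(), robot.nose_length)
E
```

```text
{'time': 0.1, 'qpos': array([-1.46002323e+00,  3.42609168e-01,  1.52493928e+00, -1.29897127e-05,
        1.27538637e+00, -1.45969009e-01]), 'qvel': array([-6.34842199e-05, -1.37598753e-04, -3.63559122e-03, -1.58475088e-03,
       -6.68289155e-05,  8.18159366e-04]), 'joint_efforts': array([ 1.27133346e-03, -4.32007027e+01, -2.44693798e+01,  7.18570291e-02,
        5.25679090e-02, -5.00313945e-05]), 'tool_pos': array([ 0.13330721, -0.50742376,  0.23413102]), 'tool_rot': array([-3.14026296e+00, -1.82928397e-04,  2.56745773e-01]), 'contact_force': array([ 0.02858557, -0.09276406, -0.34203683]), 'torque': array([0.00888728, 0.02740982, 0.00987394]), 'grip_force': 0.0, 'opening': 0.09178829203763766} 0.008
```

View pics/top0.png

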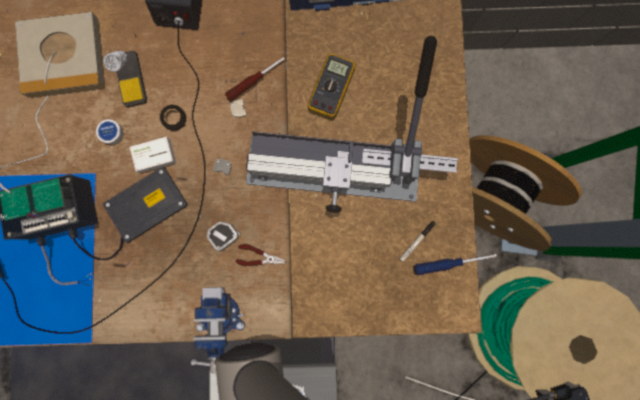

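View pics/side0.png

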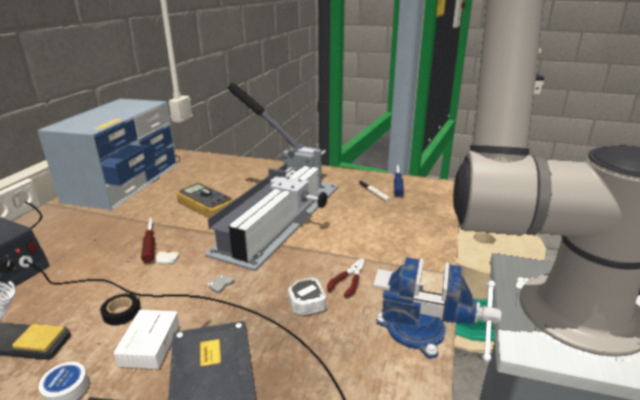

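The top view shows the guide at about (330,170), with its length running left (+y), the saddle at (338,168), the knob at (334,209) and the cutter head at (403,160). The side view shows the knob at (322,200). Next I measure these from the depth images.

Run:
```python
from h import *
a=np.load("top0.npz"); P,ok,im=a["P"],a["ok"],a["im"]
v,u=np.mgrid[:400,:640]
def rep(n,m):
    q=P[m]; 
    if len(q)<4: print(n,len(q)); return
    r=cv2.minAreaRect((q[:,:2]*1000).astype(np.float32)); print(n,len(q),"med",np.median(q,0).round(4),"min",q.min(0).round(3),"max",q.max(0).round(3),"rect",np.round(r[0],1),np.round(r[1],1),round(r[2],2))
box=ok&(u>240)&(u<425)&(v>125)&(v<220)
z=P[...,2]
rep("plate",box&(z>.004)&(z<.013)&(v<206))
rep("bartop",box&(abs(z-.088)<.004)&(u<320)&(v>150))
rep("saddle",box&(abs(z-.097)<.004)&(u>320)&(u<356)&(v>155))
rep("flag",box&(abs(z-.113)<.005)&(u>320)&(u<356))
k=ok&(u>322)&(u<346)&(v>198)&(v<218)&(z>.06)
rep("knob",k); rep("knobtop",k&(z>.08))
s=ok&(u>322)&(u<346)&(v>186)&(v<206)&(z>.055);rep("shank/barrel",s)
# plate front and back edge fit
m=box&(z>.004)&(z<.013)
pts=[]
for c in range(252,416,3):
    r=np.where(m[:,c]&(v[:,c]>180)&(v[:,c]<206))[0]
    if len(r) and not 320<c<350: pts.append(P[r.max(),c,:2])
pts=np.array(pts); print("front edge fit x=a*y+b",np.polyfit(pts[:,1],pts[:,0],1))
pts=[]
m=box&(abs(z-.088)<.005)
for c in range(252,388,3):
    r=np.where(m[:,c]&(v[:,c]>150))[0]
    if len(r) and not 318<c<355: pts.append(np.r_[P[r.min(),c,:2],P[r.max(),c,:2]])
pts=np.array(pts); print("bar edges",np.polyfit(pts[:,1],pts[:,0],1),np.polyfit(pts[:,3],pts[:,2],1),len(pts))
b=np.load("side0.npz");P,ok,im=b["P"],b["ok"],b["im"]
k=ok&(im.max(2)<60)&(u>314)&(u<330)&(v>188)&(v<210); rep("sideknob",k&(P[...,2]>.04))
k=cv2.resize(a["im"][120:225,235:430],None,fx=4,fy=4,interpolation=cv2.INTER_CUBIC);cv2.imwrite("pics/c1.png",k)
```

```text
plate 1953 med [ 0.6024 -0.2144  0.0081] min [ 0.55  -0.412  0.004] max [0.772 0.074 0.013] rect [ 660.5 -167.9] [482.5 209.9] 88.36
bartop 971 med [ 0.6497 -0.0436  0.0882] min [ 0.62  -0.132  0.084] max [0.68  0.047 0.092] rect [650.2 -44. ] [180.1  40.9] 82.28
saddle 729 med [ 0.628  -0.1756  0.0969] min [ 0.59  -0.213  0.093] max [ 0.668 -0.14   0.101] rect [ 630.3 -178.9] [70.6 76.4] 82.62
flag 65 med [ 0.6746 -0.2071  0.1127] min [ 0.651 -0.214  0.108] max [ 0.7   -0.201  0.117] rect [ 675.1 -207.6] [ 8.1 49.2] 82.64
knob 132 med [ 0.5435 -0.1647  0.0811] min [ 0.533 -0.182  0.061] max [ 0.565 -0.146  0.09 ] rect [ 544.3 -165.9] [32.9 34.6] 43.48
knobtop 70 med [ 0.5418 -0.1626  0.0855] min [ 0.534 -0.18   0.08 ] max [ 0.55 -0.15  0.09] rect [ 541.7 -164.8] [29.2 14.4] 86.76
shank/barrel 140 med [ 0.5829 -0.1682  0.0744] min [ 0.549 -0.194  0.056] max [ 0.597 -0.143  0.098] rect [ 570.9 -165.7] [52.3 46.3] 82.7
front edge fit x=a*y+b [0.09177622 0.59447681]
bar edges [0.13454817 0.67508674] [0.13189541 0.6365286 ] 34
sideknob 78 med [ 0.5394 -0.1481  0.0742] min [ 0.534 -0.164  0.058] max [ 0.547 -0.14   0.087] rect [ 540.  -152.2] [26.  11.1] 73.6
```

View pics/c1.png

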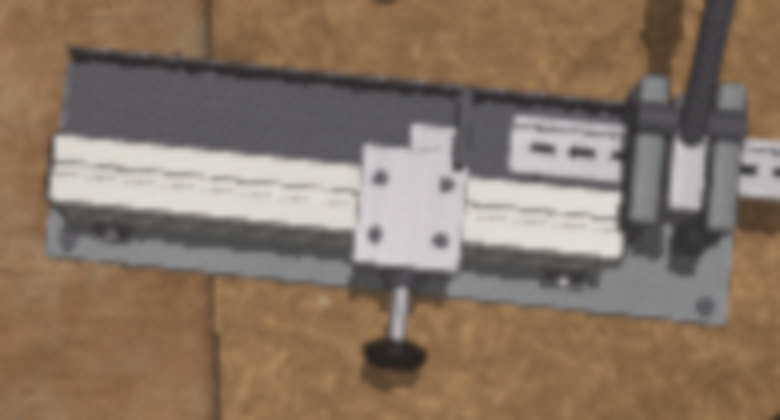

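The yaw is about -0.133 rad. The bar's centre line is x ≈ 0.6558 + 0.133y, the stop's middle is near (0.632, -0.178), and the middle of the free shank is near (0.568, -0.169). The knob height and sizes agree with the text, so I move to hover above the shank.

Call:
{"name": "carry_out", "arguments": {"deltas": [[0,0,0,0,0,0.0975,1],[0,0,0,0,0,0.0975,1],[0,0,0,0,0,0.0975,1],[0,0,0,0,0,0.0975,1],[2.76,-2.8,0,0,0,0,1],[2.76,-2.8,0,0,0,0,1],[2.76,-2.8,0,0,0,0,1],[2.76,-2.8,0,0,0,0,1]]}}

```text
time: 0.77
tool_pos: [0.2585, -0.4101, 0.2343]
tool_rot: [-3.141, 0.0, -0.134]
contact_force: [-0.1, -0.6, 0.3]
opening: 0.0918
grip_force: 0.0
```

Call:
{"name": "carry_out", "arguments": {"deltas": [[2.76,-2.8,0,0,0,0,1],[2.76,-2.8,0,0,0,0,1],[2.76,-2.8,0,0,0,0,1],[2.76,-2.8,0,0,0,0,1],[2.76,-2.8,0,0,0,0,1],[2.76,-2.8,0,0,0,0,0.6],[2.76,-2.8,0,0,0,0,0.6],[2.76,-2.8,0,0,0,0,0.6]]}}

```text
time: 1.43
tool_pos: [0.5074, -0.2171, 0.2344]
tool_rot: [-3.141, 0.001, -0.133]
contact_force: [0.4, -0.6, 0.5]
opening: 0.0766
grip_force: 0.0
```

Call:
{"name": "carry_out", "arguments": {"deltas": [[2.76,-2.8,0,0,0,0,0.6],[2.76,-2.8,0,0,0,0,0.6],[0,0,1.7,0,0,0,0.6],[0,0,1.7,0,0,0,0.6],[0,0,1.7,0,0,0,0.6],[0,0,1.7,0,0,0,0.6],[0,0,1.7,0,0,0,0.6],[0,0,0,0,0,0,0.6]]}}

```text
time: 2.1
tool_pos: [0.5663, -0.1696, 0.1458]
tool_rot: [-3.14, 0.007, -0.133]
contact_force: [-0.5, 0.5, -0.9]
opening: 0.0552
grip_force: 0.0
```

```bash
cat >> h.py <<'E'
W=-0.133; GX=np.array([np.cos(W),np.sin(W)]); GY=np.array([-np.sin(W),np.cos(W)]); O=np.array([.632,-.1776])  # O: stop middle at start
def toG(P): q=P[...,:2]-O; return np.stack([q@GX,q@GY,P[...,2]],-1)
E
python3 - <<'E'
from h import *
im,P,ok=cloud("wrist"); cv2.imwrite("pics/w1.png",im); np.savez("w1.npz",im=im,P=P,ok=ok)
G=toG(P)*1000
def rep(n,m):
    q=G[m]; print(n,len(q),*( [np.percentile(q,p,axis=0).round(1) for p in (1,50,99)] if len(q)>3 else []))
x,y,z=G[...,0],G[...,1],G[...,2]
rep("shank",ok&(x>-78)&(x<-53)&(abs(y)<15)&(z>60)&(z<80))
rep("head",ok&(x>-110)&(x<-75)&(abs(y)<30)&(z>50)&(z<95)&(im.max(2)<70))
rep("top",ok&(abs(z-97)<3)&(x>-60)&(x<40)&(abs(y)<60))
print(robot.observe()["tool_pos"])
E
```

```text
shank 355 [-77.6  -3.2  67.9] [-65.3   0.8  70.7] [-53.4   5.7  72.8]
head 1102 [-96.  -17.1  59.7] [-84.8   0.7  79.8] [-80.4  19.6  86.7]
top 9986 [-37.6 -29.6  94. ] [-0.1  1.7 95.1] [35.2 32.3 99.4]
[ 0.56721411 -0.17003108  0.14775139]
```

View pics/w1.png

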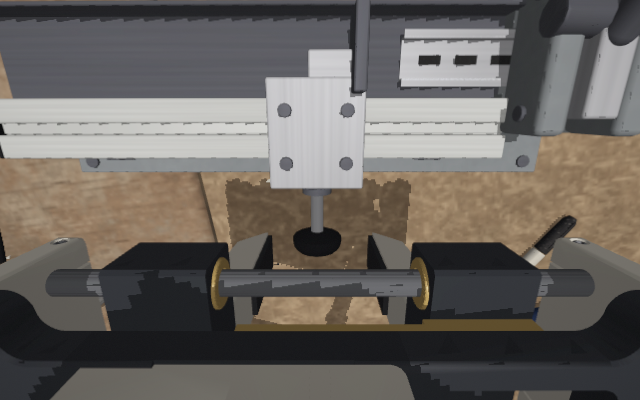

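The wrist view shows the knob head at (317,240) and the shank at (317,212), centred between the fingers to within 2 mm. I go down beside the shank and close gently.

Call:
{"name": "carry_out", "arguments": {"deltas": [[0,-0.2,2.2,0,0,0,0.5],[0,0,2.2,0,0,0,0.5],[0,0,2.2,0,0,0,0.4],[0,0,1.7,0,0,0,0.3],[0,0,0.5,0,0,0,0.2],[0,0,0,0,0,0,0.0],[0,0,0,0,0,0,0.0],[0,0,0,0,0,0,0.0]], "force": 5}}

```text
time: 2.82
tool_pos: [0.5697, -0.1688, 0.0634]
tool_rot: [3.141, -0.003, -0.133]
contact_force: [1.5, 1.6, -1.7]
opening: 0.0104
grip_force: 1.0
```

Call:
{"name": "carry_out", "arguments": {"deltas": [[0,0,0,0,0,0,0],[0,0,0,0,0,0,0],[0,0,0,0,0,0,0],[0,0,0,0,0,0,0],[0,0,0,0,0,0,0],[0,0,0,0,0,0,0],[0,0,0,0,0,0,0],[0,0,0,0,0,0,0]]}}

```text
time: 3.48
tool_pos: [0.5697, -0.1689, 0.0632]
tool_rot: [3.141, -0.003, -0.133]
contact_force: [0.7, 1.6, 6.7]
opening: 0.0093
grip_force: 5.0
```

Call:
{"name": "carry_out", "arguments": {"deltas": [[-0.3,0,0,0,0,0,0],[-0.4,0,0,0,0,0,0],[-0.4,0,0,0,0,0,0],[-0.4,0,0,0,0,0,0],[-0.4,0,0,0,0,0,0],[-0.4,0,0,0,0,0,0],[0,0,0,0,0,0,0],[0,0,0,0,0,0,0]]}}

```text
time: 4.15
tool_pos: [0.5465, -0.1659, 0.0628]
tool_rot: [3.141, -0.002, -0.133]
contact_force: [0.2, -0.3, 7.1]
opening: 0.0098
grip_force: 6.6
```

Call:
{"name": "carry_out", "arguments": {"deltas": [[-0.2,0,0,0,0,0,0],[-0.2,0,0,0,0,0,0],[-0.1,0,0,0,0,0,0],[0,0,0,0,0,0,0],[0,0,0,0,0,0,0],[0,0,0,0,0,0,0],[0,0,0,0,0,0,0],[0,0,0,0,0,0,0]]}}

```text
time: 4.82
tool_pos: [0.5437, -0.1655, 0.0629]
tool_rot: [3.14, -0.007, -0.133]
contact_force: [8.5, 1.0, 2.3]
opening: 0.0098
grip_force: 8.1
```

```bash
cat >> h.py <<'E'
def look(tag=None):
    im,P,ok=cloud("wrist"); G=toG(P)*1000; x,y,z=G[...,0],G[...,1],G[...,2]
    t=ok&(abs(z-96)<3)&(x>-45)&(x<-25)
    yy=y[t&(y>-60)&(y<170)]; print("stop top y",np.percentile(yy,[1,50,99]).round(1) if len(yy)>9 else None)
    yc=(np.percentile(yy,1)+np.percentile(yy,99))/2 if len(yy)>9 else 0
    m=ok&(x>-140)&(x<-60)&(abs(y-yc)<22)&(z>72)&(z<92)&(im.max(2)<75)
    print("knob top x",np.percentile(x[m],[1,10,50,90,99]).round(1) if m.sum()>9 else None,m.sum())
    im2,P,ok=cloud("top"); G=toG(P)*1000; x,y,z=G[...,0],G[...,1],G[...,2]
    print("side view:"); im3,P,ok=cloud("side"); G=toG(P)*1000; x,y,z=G[...,0],G[...,1],G[...,2]
    m=ok&(x>-140)&(x<-70)&(abs(y-yc)<25)&(z>48)&(z<92)&(im3.max(2)<75)
    print(" knob x",np.percentile(x[m],[1,10,50,90,99]).round(1) if m.sum()>9 else None,m.sum())
    if tag: cv2.imwrite(f"pics/{tag}.png",np.hstack([im[:,100:540],cv2.resize(im3[150:270,250:370],(360,400)) ])[:, :800])
    t=toG(robot.observe()["tool_pos"])*1000; print("tcp G",t.round(1))
E
python3 -c "
from h import *
look('p1')"
```

```text
stop top y [-31.2  -0.1  30.8]
knob top x [-114.1 -110.8 -103.2  -78.7  -78.3] 820
side view:
 knob x [-118.7 -117.1 -112.5 -105.8  -96.7] 101
tcp G [-89.1   0.3  62.9]
```

View pics/p1.png

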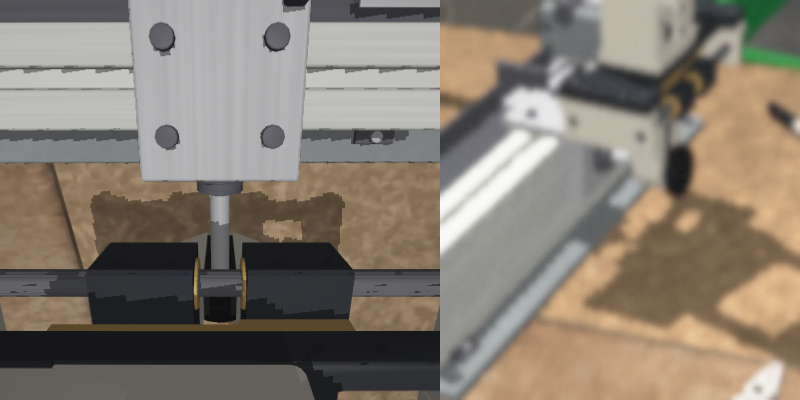

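The knob's face now lies about 18 mm farther out and is against the end stop with 8.5 N, so it's parked. I relax the pull and slide the stop by the shank to about +50 mm, short of the nearest possible bore.

Call:
{"name": "carry_out", "arguments": {"deltas": [[0.2,0,0,0,0,0,0],[0,-0.4,0,0,0,0,0],[0,-0.8,0,0,0,0,0],[0,-0.8,0,0,0,0,0],[0,-0.8,0,0,0,0,0],[0,-0.8,0,0,0,0,0],[0,-0.8,0,0,0,0,0],[0,-0.4,0,0,0,0,0]]}}

```text
time: 5.63
tool_pos: [0.5502, -0.1179, 0.0627]
tool_rot: [3.14, -0.002, -0.133]
contact_force: [1.4, -3.0, 4.8]
opening: 0.0094
grip_force: 5.7
```

```bash
python3 -c "
from h import *
look()"
```

```text
stop top y [16.9 47.7 78.8]
knob top x [-113.8 -110.9 -103.2  -78.5  -78.1] 828
side view:
 knob x [-117.7 -117.  -112.8 -106.4  -96. ] 112
tcp G [-89.   48.8  62.7]
```

Call:
{"name": "carry_out", "arguments": {"deltas": [[0,0,0,0,0,0,0],[0,0,0,0,0,0,0],[0,0,0,0,0,0,0],[0.25,0,0,0,0,0,0],[0.25,0,0,0,0,0,0],[0.25,0,0,0,0,0,0],[0.25,0,0,0,0,0,0],[0,0,0,0,0,0,0]], "force": 30}}

```text
time: 6.45
tool_pos: [0.5603, -0.1189, 0.0628]
tool_rot: [3.141, -0.002, -0.133]
contact_force: [2.6, 1.9, 4.7]
opening: 0.009
grip_force: 30.9
```

```bash
python3 -c "
from h import *
look()"
```

```text
stop top y [17.2 48.3 79.2]
knob top x [-103.8 -100.7  -92.9  -68.4  -67. ] 790
side view:
 knob x [-107.4 -106.4 -102.4  -96.5  -85.8] 111
tcp G [-78.7  48.6  62.8]
```

The knob is about 7.5 mm out. I release it, open wide and move in so the fingers straddle the apron.

Call:
{"name": "carry_out", "arguments": {"deltas": [[0,0,0,0,0,0,1],[0,0,0,0,0,0,1],[0,0,0,0,0,0,1],[0,0,-0.3,0,0,0,1],[0,0,-0.3,0,0,0,1],[0,0,0,0,0,0,1],[0,0,0,0,0,0,1],[0,0,0,0,0,0,1]]}}

```text
time: 7.27
tool_pos: [0.5589, -0.1189, 0.0676]
tool_rot: [-3.142, 0.001, -0.133]
contact_force: [-0.3, 0.6, -0.2]
opening: 0.0576
grip_force: 0.0
```

```bash
python3 -c "
from h import *
look()"
```

```text
stop top y [17.2 48.2 79.2]
knob top x [-103.  -100.9  -96.7  -93.3  -92.2] 718
side view:
 knob x [-106.9 -105.6 -101.7  -95.1  -93.3] 113
tcp G [-80.1  48.5  67.6]
```

Call:
{"name": "carry_out", "arguments": {"deltas": [[0,0,0,0,0,0,1],[0,0,0,0,0,0,1],[0,0,0,0,0,0,1],[0,0,0,0,0,0,1],[1.0,0,0,0,0,0,1],[1.0,0,0,0,0,0,1],[1.0,0,0,0,0,0,1],[1.0,0,0,0,0,0,1]]}}

```text
time: 8.08
tool_pos: [0.5992, -0.1243, 0.0677]
tool_rot: [3.141, 0.0, -0.133]
contact_force: [0.1, -0.2, -0.1]
opening: 0.0917
grip_force: 0.0
```

Call:
{"name": "carry_out", "arguments": {"deltas": [[0,0,0,0,0,0,0.76],[0,0,0,0,0,0,0.76],[0,0,0,0,0,0,0.76],[0,0,0,0,0,0,0.76],[0,0,0,0,0,0,0.76],[0,0,0,0,0,0,0.76],[0,0,0,0,0,0,0.76],[0,0,0,0,0,0,0.76]], "force": 5}}

```text
time: 8.75
tool_pos: [0.5988, -0.1242, 0.0678]
tool_rot: [3.142, -0.0, -0.133]
contact_force: [-0.6, 0.6, -0.7]
opening: 0.0698
grip_force: 0.0
```

Call:
{"name": "carry_out", "arguments": {"deltas": [[0,-0.1,0,0,0,0,0.76],[0,-0.1,0,0,0,0,0.76],[0,-0.1,0,0,0,0,0.76],[0,-0.1,0,0,0,0,0.76],[0,-0.1,0,0,0,0,0.76],[0,-0.1,0,0,0,0,0.76],[0,-0.1,0,0,0,0,0.76],[0,-0.1,0,0,0,0,0.76]]}}

```text
time: 9.42
tool_pos: [0.5998, -0.1165, 0.0677]
tool_rot: [3.141, 0.0, -0.133]
contact_force: [-0.0, -3.8, -0.9]
opening: 0.0694
grip_force: 1.8
```

Call:
{"name": "carry_out", "arguments": {"deltas": [[0,-0.1,0,0,0,0,0.76],[0,-0.1,0,0,0,0,0.76],[0,-0.1,0,0,0,0,0.76],[0,-0.1,0,0,0,0,0.76],[0,-0.1,0,0,0,0,0.76],[0,-0.1,0,0,0,0,0.76],[0,0,0,0,0,0,0.76],[0,0,0,0,0,0,0.76]]}}

```text
time: 10.08
tool_pos: [0.6008, -0.1097, 0.0677]
tool_rot: [-3.141, -0.0, -0.133]
contact_force: [-0.8, 0.7, -0.4]
opening: 0.0698
grip_force: 0.0
```

```bash
python3 -c "
from h import *
look()"
```

```text
stop top y [ 13.6  60.9 111.6]
knob top x None 0
side view:
 knob x [-99.7 -99.  -94.6 -88.3 -85.9] 124
tcp G [-39.9  62.7  67.7]
```

The knob's face reads -99.7 mm, which is its home value, so it may already have snapped in near 62 mm. I test the lock with gentle pushes each way.

Call:
{"name": "carry_out", "arguments": {"deltas": [[0,-0.1,0,0,0,0,0.76],[0,-0.1,0,0,0,0,0.76],[0,-0.1,0,0,0,0,0.76],[0,-0.1,0,0,0,0,0.76],[0,-0.1,0,0,0,0,0.76],[0,0,0,0,0,0,0.76],[0,0,0,0,0,0,0.76],[0,0,0,0,0,0,0.76]]}}

```text
time: 10.9
tool_pos: [0.6014, -0.1054, 0.0677]
tool_rot: [3.142, -0.0, -0.133]
contact_force: [-0.7, -1.6, 0.1]
opening: 0.0699
grip_force: 0.9
```

```bash
python3 -c "
from h import *
look('p2'); o=robot.observe(); print(o['contact_force'],o['tool_pos'])"
```

```text
stop top y [ 17.9  64.  115.9]
knob top x None 0
side view:
 knob x [-100.3  -98.9  -94.4  -88.4  -86.8] 122
tcp G [-39.9  67.5  67.7]
[ 0.40486579 -1.87212651 -0.29347492] [ 0.60136389 -0.10537472  0.06771891]
```

View pics/p2.png

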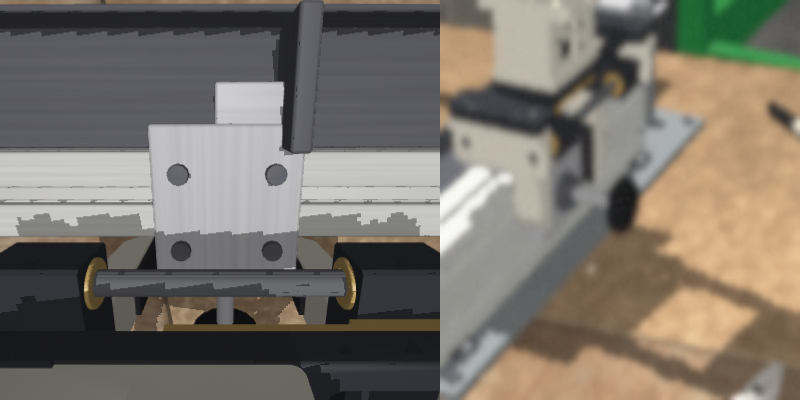

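The picture shows the saddle between the fingers and the knob at (620,205), which looks close in. I push a few mm more and measure the saddle from its back part, where the fingers don't cover it.

Call:
{"name": "carry_out", "arguments": {"deltas": [[0,-0.1,0,0,0,0,0.76],[0,-0.1,0,0,0,0,0.76],[0,-0.1,0,0,0,0,0.76],[0,0,0,0,0,0,0.76],[0,0,0,0,0,0,0.76],[0,0,0,0,0,0,0.76],[0,0,0,0,0,0,0.76],[0,0,0,0,0,0,0.76]]}}

```text
time: 11.72
tool_pos: [0.6016, -0.1033, 0.0676]
tool_rot: [3.14, 0.0, -0.133]
contact_force: [-0.1, -6.6, -0.2]
opening: 0.0694
grip_force: 3.1
```

```bash
sed -i 's/t=ok&(abs(z-96)<3)&(x>-45)&(x<-25)/t=ok\&(abs(z-96)<3)\&(x>5)\&(x<25)/' h.py; python3 -c "
from h import *
look(); o=robot.observe(); print(o['contact_force'],o['tool_pos'])"
```

```text
stop top y [35.3 66.8 97.2]
knob top x None 0
side view:
 knob x [-100.   -99.1  -94.5  -88.3  -85.8] 125
tcp G [-39.9  69.6  67.7]
[ 0.26247098 -6.49596215 -0.84833079] [ 0.60166219 -0.10333559  0.06767537]
```

Call:
{"name": "carry_out", "arguments": {"deltas": [[0,0.2,0,0,0,0,0.76],[0,0.2,0,0,0,0,0.76],[0,0.2,0,0,0,0,0.76],[0,0.1,0,0,0,0,0.76],[0,0.1,0,0,0,0,0.76],[0,0.1,0,0,0,0,0.76],[0,0.1,0,0,0,0,0.76],[0,0.1,0,0,0,0,0.76]]}}

```text
time: 12.53
tool_pos: [0.6004, -0.113, 0.0677]
tool_rot: [-3.141, -0.0, -0.133]
contact_force: [0.7, 1.5, 1.1]
opening: 0.07
grip_force: 1.3
```

Call:
{"name": "carry_out", "arguments": {"deltas": [[0,0.1,0,0,0,0,0.76],[0,0.1,0,0,0,0,0.76],[0,0,0,0,0,0,0.76],[0,0,0,0,0,0,0.76],[0,0,0,0,0,0,0.76],[0,0,0,0,0,0,0.76],[0,0,0,0,0,0,0.76],[0,0,0,0,0,0,0.76]]}}

```text
time: 13.2
tool_pos: [0.6001, -0.1146, 0.0677]
tool_rot: [-3.141, -0.0, -0.133]
contact_force: [1.7, 5.3, 0.7]
opening: 0.0695
grip_force: 2.6
```

```bash
python3 -c "
from h import *
look(); o=robot.observe(); print(o['contact_force'],o['tool_pos'])"
```

```text
stop top y [29.7 61.5 91.7]
knob top x None 0
side view:
 knob x [-100.   -98.8  -94.5  -88.2  -85.6] 124
tcp G [-39.9  58.2  67.7]
[ 1.00788258  4.76007292 -0.151108  ] [ 0.60014389 -0.11460196  0.06770833]
```

Call:
{"name": "carry_out", "arguments": {"deltas": [[0,0.1,0,0,0,0,0.76],[0,0.1,0,0,0,0,0.76],[0,0.1,0,0,0,0,0.76],[0,0,0,0,0,0,0.76],[0,0,0,0,0,0,0.76],[0,0,0,0,0,0,0.76],[0,0,0,0,0,0,0.76],[0,0,0,0,0,0,0.76]]}}

```text
time: 14.02
tool_pos: [0.5999, -0.1164, 0.0676]
tool_rot: [-3.139, 0.0, -0.133]
contact_force: [2.5, 10.3, 0.3]
opening: 0.0727
grip_force: 5.0
```

```bash
python3 -c "
from h import *
look(); o=robot.observe(); print(o['contact_force'],o['tool_pos'])"
```

```text
stop top y [29.6 61.3 91.5]
knob top x None 0
side view:
 knob x [-100.6  -99.   -94.7  -88.5  -86.3] 124
tcp G [-40.   56.5  67.6]
[1.68810571 9.72706855 0.70515282] [ 0.59987918 -0.11633046  0.0676439 ]
```

The stop holds at 60.6 mm under 10 N with the knob still home, so it's locked. I centre the fingers, open and leave upward.

Call:
{"name": "carry_out", "arguments": {"deltas": [[0,-0.3,0,0,0,0,1],[0,-0.2,0,0,0,0,1],[0,0,0,0,0,0,1],[0,0,0,0,0,0,1],[0,0,0,0,0,0,1],[0,0,-0.5,0,0,0,1],[0,0,-1,0,0,0,1],[0,0,-1.5,0,0,0,1]]}}

```text
time: 14.83
tool_pos: [0.5996, -0.1133, 0.0976]
tool_rot: [-3.141, 0.002, -0.133]
contact_force: [0.5, -0.3, -0.9]
opening: 0.0915
grip_force: 0.0
```

Call:
{"name": "carry_out", "arguments": {"deltas": [[0,0,-2,0,0,0,1],[-1,0,-2,0,0,0,1],[-1,0,-2,0,0,0,1],[-1,0,-2,0,0,0,1],[-1,0,-2,0,0,0,1],[-1,0,0,0,0,0,1],[0,0,0,0,0,0,1],[0,0,0,0,0,0,1]]}}

```text
time: 15.5
tool_pos: [0.5507, -0.1068, 0.1986]
tool_rot: [3.141, -0.001, -0.133]
contact_force: [0.0, -0.5, -0.5]
opening: 0.0918
grip_force: 0.0
```

```bash
python3 -c "
from h import *
look('p3'); o=robot.observe(); print(o['contact_force'],o['tool_pos'])"
```

```text
stop top y [29.7 60.8 92.1]
knob top x [-96.6 -94.  -87.1 -82.2 -80.6] 632
side view:
 knob x [-100.8  -99.4  -95.1  -88.7  -86.9] 108
tcp G [-89.7  59.5 197.2]
[-0.99661279  0.10210604 -0.06861059] [ 0.55093446 -0.10675307  0.19723658]
```

View pics/p3.png

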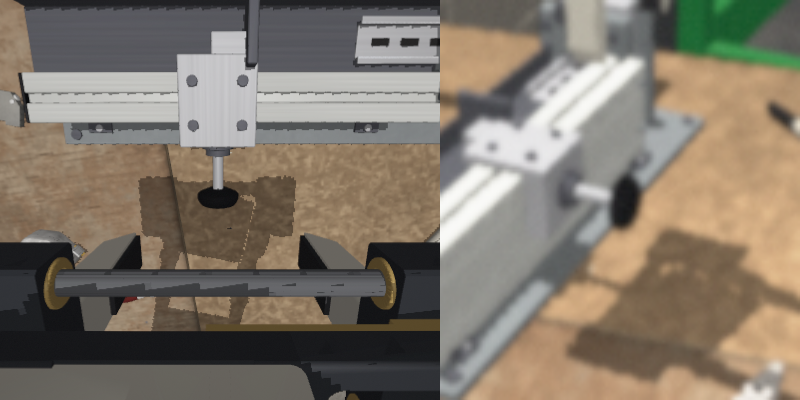

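The knob is home: its head spans -96 to -80 mm, the same as at the start. The stop is at 61 mm, the gripper is clear, and nothing I can see has been disturbed.

```bash
python3 -c "
from cell import robot
print(robot.hand_in())"
```

```text
the job is handed in; nothing more can be done
None
```

The job is handed in at about 15.5 s: the stop is locked in the second bore, about 61–66 mm along within its play, with the knob fully home and the gripper clear of everything.

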